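# Find the hidden bearer under the slatted cover and stand the filled tank on it

### The arm

A 6-joint arm with a two-finger parallel gripper is mounted at the origin on the work surface; the furniture and walls round the work are solid. World frame = base frame: x ahead of the robot, y to its left, z up, the work surface at z = 0. Lengths are in m, angles in rad, forces in N, time in s.
With the tool pointing down it reaches from about 0.3 to 0.825 m from the base axis. Payload 5.4 kg.
Tool frame: the origin (TCP) lies at the very end of the fingers, on their centre line; the grasp point (between the pads) lies 19 mm behind it; z points along the fingers, y is the line along which they close (so a half turn about z gives the same grasp; the last joint's range is limited). The gripper opens to 92 mm and grips with 3 to 60 N. Pads are 20 mm wide; open, the fingers measure 128 mm over their backs; the gripper's body (75 mm by 189 mm) begins 69 mm behind the grasp point.
Start: joints at [-1.352, 0.158, 1.597, -0, 1.386, -0.21], TCP at [0.239, -0.523, 0.215] pointing down, gripper open.
Joint ranges: [-2.91, 2.91], [-0.94, 2.29], [0.18, 2.7], [-1.29, 4.43], [0.17, 2.64], [-3, 3]. Speed limits (rad/s): [2.57, 2.57, 3.14, 3.14, 3.14, 3.14].

### API

Orientations are given as a rotation vector (axis times angle).
In Python, from workcell import bot gives the robot as it stands. Calls block until the motion is done:
- bot.goto(position, orientation): joint-space move of the TCP to a pose.
- bot.line_to(position, rot=None, max_speed=0.15): straight line of the TCP; rot=None keeps the orientation; max_speed is the mean speed in m/s.
- bot.set_joints(angles): joint-space move.
- bot.set_gripper(opening, newtons=None): opening from 0.0 (shut) to 1.0 (fully open); newtons is the grip in N (None keeps the last); returns when the fingers have stopped.
- bot.hold(seconds).
- bot.inverse_kinematics(position, orientation): joint angles nearest the present ones, or None.
- bot.read_camera(name): name is "scene" or "top"; returns a dict with "pixels" (384x512x3 uint8, blue, green, red), "fx", "fy", "cx", "cy" (pixels), "k1" (the pictures are not rectified: a ray, as slopes to the right and down, at radius r is drawn at 1 + k1 r^2 times it, then the intrinsics apply), "R" (3x3) and "t" (3): a world point X has camera coordinates R X + t. Camera axes: x right, y down, z forward; pixel columns grow to the right and rows downward; lengths in m; the calibration is good to about 2 mm. A picture is of the moment at which its call begins. There is no depth.
A pose or a line that the arm cannot do raises bot.MotionError and nothing moves.
- bot.job_done(): hands the job in; it is judged then, once.
Readings, each from a call of its own:
- bot.current_clock(): time.
- bot.current_joints(): joint angles.
- bot.current_joint_vel(): joint speeds.
- bot.current_effort(): joint torques, N m.
- bot.current_ee_pos(): TCP position.
- bot.current_tool_rot(): TCP orientation.
- bot.current_contact_force(): force on the tool from outside, world axes, zero at the start.
- bot.current_ft_torque(): the same for the moment, N m.
- bot.current_opening(): opening from 0.0 (shut) to 1.0 (fully open).
- bot.current_grip_force(): force on a finger pad.
Only numpy, scipy, OpenCV 4.12 (cv2) and the standard library are available. Lean on these libraries where they do the work, as an engineer would, in place of code of your own. Each camera call takes 0.05 s, during which the arm holds its last target. There are 200 camera calls.

### The job

The drip trough has a springy slatted cover that gives under load, except where one hidden cross bearer runs beneath it. Before moving the tank, press gently along the cover with closed fingertips (never harder than 20 N) to feel where it stops giving; then stand the filled steel tank that waits in front of the trough upright and gently on the cover, centred over the bearer and midway along the length of the slats, and let go. Never put the tank's weight on a part that gives, and leave the loupe and the film cassette where they are.

Things in the scene. Friction and masses are not known exactly. Their poses are not given: they have to be found in the camera images.
- trough: Grey fixed trough with a wooden slatted cover, 174 (x) by 380 (y) by 60 mm high, on the worktop; origin at the centre of its underside, z up. Cover: 22 slats side by side, each 150 mm long along the trough's x, pitch 16 mm along its y (y = -176 to +176 mm), tops flush with the rigid rim. The rim is 12 mm wide on the long sides, 14 mm at the ends.
- cover_top (a point): Centre of the unpressed cover face, 60 mm above the trough's underside; axes as the trough. Each slat sinks straight down on its own spring, 200 N/m, up to 16 mm; 3 N from a fingertip sinks free slats 3 mm or more. Unseen below, a bearer 36 mm wide runs parallel to the slats, centre line between y = -120 and +120 mm; slats over it go 1 mm, then stiffen to about 8 N/mm.
- tank_centre (a point): Filled steel film-developing tank: upright round can, 70 mm in diameter, 91 mm tall over its cap, about 0.55 kg (0.5 to 0.63), standing on the worktop; lid and cap are fixed to it. This point is on its axis, 45.5 mm above its foot.
- tank_cap (a point): centre of the small round cap on top of the tank's lid, on the axis; the cap is a plain round knob 28 mm across, from 80 to 91 mm above the foot (11 mm high), this point at 85.5 mm; it can be pinched from above at any yaw. The lid below it is 70 mm across, its top 79 mm above the foot.
- tank_foot (a point): centre of the tank's foot (its flat round underside); z axis along the tank
- loupe_centre (a point): black focusing loupe, 46 mm across, 58 mm tall, standing on the worktop; centre, 29 mm up. Bystander.
- cassette_centre (a point): grey film cassette, 25 by 28 by 51 mm, standing on end; centre, 25 mm up. Bystander.

How it is judged:
By the outcome, as a careful person would: the job done as asked, in the order asked, and still so for the second after the job is handed in, with the robot touching nothing.
It also fails if it takes over 72 s, if anything falls off the work surface, if the arm or the gripper's body presses on something with over 40 N, if the wrist force passes 120 N, or if a joint passes its speed limit or range.

## Working session

There is one attempt and no reset: what is moved stays moved. The work goes in short steps, each a Python script; the robot and the scene stay as the last script left them, time stands still between calls to the robot, and variables do not carry over. Pictures are saved under pics/ and viewed, at most 10 in all, crops included, and the job is handed in when it is done.

```bash
mkdir -p pics; ls; python3 - <<'E'
from workcell import bot
import cv2,numpy as np
for n in("scene","top"):
    c=bot.read_camera(n);cv2.imwrite(f"pics/{n}0.png",c["pixels"])
    print(n,c["fx"],c["fy"],c["cx"],c["cy"],c["k1"],np.round(c["R"],3).tolist(),np.round(c["t"],3), "pos",-np.array(c["R"]).T@c["t"])
print(bot.current_tool_rot(),bot.current_clock())
E
```

```text
pics
scene 453.4240101945386 453.4240101945386 255.1886474401562 188.23334347549965 -0.09098783498361476 [[0.844, 0.536, 0.022], [0.308, -0.452, -0.837], [-0.439, 0.713, -0.547]] [-0.318 -0.192  1.317] pos [ 0.90520542 -0.85614045  0.56628561]
top 396.1377950815242 396.1377950815242 253.96064933702772 191.41717189089118 -0.03611920383340452 [[-0.013, -1.0, 0.011], [-0.999, 0.012, -0.053], [0.053, -0.012, -0.999]] [-0.204  0.506  0.939] pos [ 0.45339224 -0.19927047  0.96642812]
[-3.06801895e+00 -6.68053990e-01 -1.71589851e-05] 0.1
```

View pics/scene0.png

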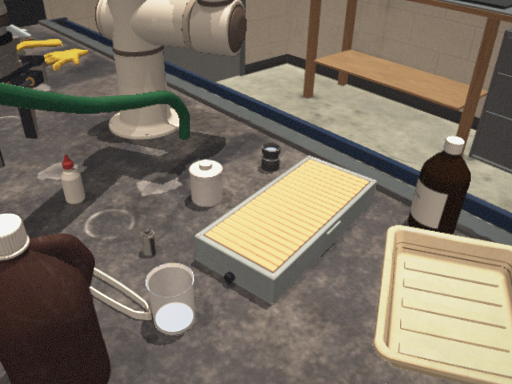

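View pics/top0.png

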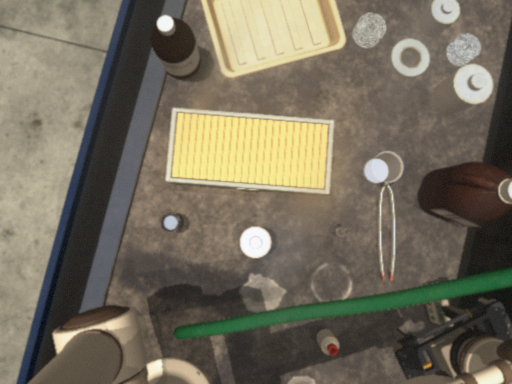

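The scene view shows the tank at (206,185), loupe at (271,157), cassette at (149,243), the trough's near corner around (235,285), and a green hose across the arm's side. In the top view the trough spans (166–334,108–194), with the tank at (255,241), the loupe at (172,222) and the cassette near (341,230).

```bash
cat > h.py <<'E'
from workcell import bot
import cv2,numpy as np
def und(c,uv):
    d=np.array([(uv[0]-c["cx"])/c["fx"],(uv[1]-c["cy"])/c["fy"]]);s=d.copy()
    for _ in range(20): s=d/(1+c["k1"]*(s@s))
    return s
def ray(c,uv):
    R=np.array(c["R"]);return -R.T@np.array(c["t"]),R.T@np.r_[und(c,uv),1]
def onz(c,uv,z):
    o,d=ray(c,uv);return o+d*(z-o[2])/d[2]
def tri(c1,u1,c2,u2):
    o,d=ray(c1,u1);p,e=ray(c2,u2)
    s=np.linalg.lstsq(np.c_[d,-e],p-o,rcond=None)[0]
    return (o+d*s[0]+p+e*s[1])/2,np.linalg.norm(o+d*s[0]-p-e*s[1])
def px(c,X):
    q=np.array(c["R"])@X+np.array(c["t"]);s=q[:2]/q[2];s=s*(1+c["k1"]*(s@s))
    return s*c["fx"]+[c["cx"],c["cy"]]
E
python3 - <<'E'
from h import *
np.set_printoptions(precision=4,suppress=True)
T=bot.read_camera("top");S=bot.read_camera("scene");im=T["pixels"]
hsv=cv2.cvtColor(im,cv2.COLOR_BGR2HSV)
m=cv2.inRange(hsv,(15,70,120),(35,255,255));m[:95]=0;m[210:]=0;m[:,:150]=0;m[:,350:]=0
m=cv2.morphologyEx(m,cv2.MORPH_CLOSE,np.ones((5,5)))
r=cv2.minAreaRect(cv2.findNonZero(m));b=cv2.boxPoints(r);print(r)
W=np.array([onz(T,p,.06) for p in b]);print(W,W.mean(0))
print([np.linalg.norm(W[i]-W[i-1]) for i in range(4)])
for i in range(4):
    e=W[i]-W[i-1]; print(np.degrees(np.arctan2(e[1],e[0])))
g=cv2.cvtColor(im,cv2.COLOR_BGR2GRAY)
m2=((g>150)*255).astype(np.uint8)[220:265,230:280];n,_,st,ce=cv2.connectedComponentsWithStats(m2);print(st,ce+[230,220])
print("tank lid",onz(T,(255.5,241.5),.079),"loupe",onz(T,(172,222),.058),"cass",onz(T,(341,230),.051))
print("scene tank cap top",onz(S,(206,163),.091),"loupe",onz(S,(271,148),.058),"cass",onz(S,(149,233),.051))
print("hose tip",tri(T,(180,332),S,(185,135)), tri(T,(180,332),S,(183,105)))
a=cv2.resize(im[95:265,150:360],None,fx=3.6,fy=3.5,interpolation=cv2.INTER_CUBIC);cv2.imwrite("pics/topcrop.png",a)
E
```

```text
((249.55523681640625, 151.90853881835938), (199.26869201660156, 112.77125549316406), 0.8814040422439575)
[[ 0.469   0.0304  0.06  ]
 [ 0.731   0.0272  0.06  ]
 [ 0.7192 -0.4373  0.06  ]
 [ 0.4562 -0.426   0.06  ]] [ 0.5938 -0.2014  0.06  ]
[np.float64(0.4565825274381671), np.float64(0.2620204752294358), np.float64(0.46455704741134574), np.float64(0.263262481914892)]
88.38936816911475
-0.7072073713857653
-91.45688958413369
177.5532732300682
[[   0    0   50   45 1451]
 [  10    6   31   32  799]] [[254.2591 242.1385]
 [254.9374 241.7484]]
tank lid [ 0.3883 -0.2116  0.079 ] loupe [ 0.4336 -0.0216  0.058 ] cass [ 0.4098 -0.4101  0.051 ]
scene tank cap top [ 0.3875 -0.2129  0.091 ] loupe [ 0.435  -0.0244  0.058 ] cass [ 0.4129 -0.4163  0.051 ]
hose tip (array([ 0.1741, -0.0319,  0.0214]), np.float64(0.00019846288658120897)) (array([ 0.199 , -0.0524,  0.1199]), np.float64(0.010100971455785214))
```

View pics/topcrop.png

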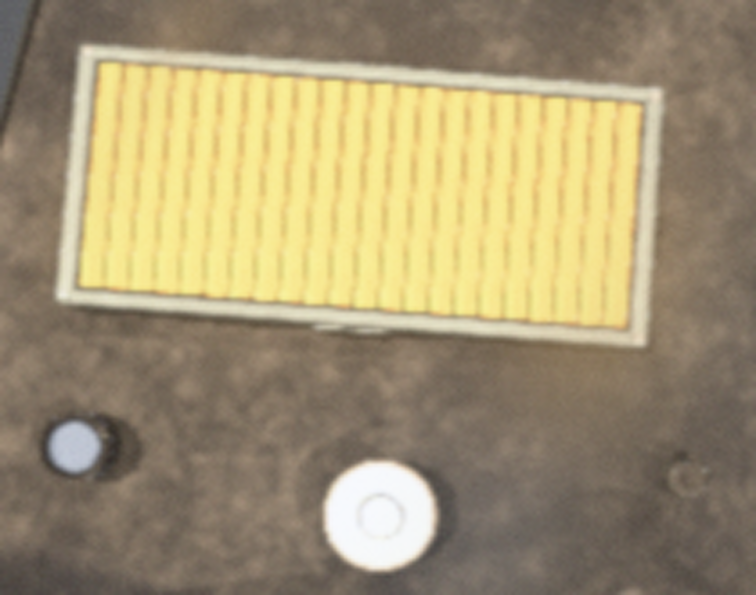

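```bash
python3 - <<'E'
from h import *
np.set_printoptions(precision=4,suppress=True)
T=bot.read_camera("top");S=bot.read_camera("scene")
q=np.array([(82,46),(662,90),(646,346),(58,300)],float);q=(q+.5)/[3.6,3.5]-.5+[150,95]
W=np.array([onz(T,p,.06) for p in q]);print(W,W.mean(0))
print([np.linalg.norm(W[i]-W[i-1]) for i in range(4)])
u=(W[0]+W[3]-W[1]-W[2]);v=W[0]+W[1]-W[2]-W[3];print(np.degrees([np.arctan2(u[1],u[0]),np.arctan2(v[1],v[0])]))
print("cap",onz(T,(380.5/3.6-.5+150,516.5/3.5-.5+95),.091))
# check in scene: project trough corners
print([px(S,w) for w in W])
# hose centreline top & scene
Tp=[(200,329),(260,320),(320,311),(380,301),(440,291),(500,281)]
xs=np.array([0,30,60,90,120,150,170,183]);ys=np.array([95,98,101,103,102,98,98,110])
for t in Tp:
    best=min(((lambda r:(r[1],r[0],x))(tri(T,t,S,(x,np.interp(x,xs,ys)))) for x in range(0,184)),key=lambda k:k[0]);print(t,best)
for p in [((.3884,-.212,.07)),((.6,-.2,.055)),((.6,-.08,.055)),((.6,-.32,.055))]:
    for yaw in (0,):
        print(p,bot.inverse_kinematics(p,[np.pi,0,0]))
E
```

```text
[[ 0.6977 -0.0232  0.06  ]
 [ 0.6643 -0.397   0.06  ]
 [ 0.4942 -0.3825  0.06  ]
 [ 0.529  -0.0079  0.06  ]] [ 0.5963 -0.2026  0.06  ]
[np.float64(0.16936822859786715), np.float64(0.37522787720229006), np.float64(0.17067571401691076), np.float64(0.37620574009027163)]
[84.7904 -5.0337]
cap [ 0.3879 -0.2108  0.091 ]
[array([376.9405, 180.3517]), array([275.2984, 278.4674]), array([195.911 , 235.3622]), array([309.605 , 155.4628])]
(200, 329) (np.float64(0.0005972770526625984), array([ 0.2136, -0.094 ,  0.1372]), 178)
(260, 320) (np.float64(0.0009328580960699393), array([ 0.2483, -0.2168,  0.2046]), 150)
(320, 311) (np.float64(0.0004015640694630385), array([ 0.2718, -0.3255,  0.2382]), 117)
(380, 301) (np.float64(0.00025232244709021503), array([ 0.2966, -0.4235,  0.2773]), 80)
(440, 291) (np.float64(1.4579425317599172e-05), array([ 0.32  , -0.5103,  0.3183]), 38)
(500, 281) (np.float64(0.012202126967244634), array([ 0.3447, -0.5823,  0.3564]), 0)
(0.3884, -0.212, 0.07) [-0.774  -0.0159  2.0886 -0.      1.0689  0.7968]
(0.6, -0.2, 0.055) [-0.5125  0.464   1.5503 -0.      1.1273  1.0583]
(0.6, -0.08, 0.055) [-0.332   0.4023  1.6344 -0.      1.1049  1.2388]
(0.6, -0.32, 0.055) [-0.6672  0.5734  1.3949 -0.      1.1733  0.9036]
```

Crop: the trough's outer corners are at (82,46), (662,90), (646,346) and (58,300), and the cap is at (380,516). That puts the trough centre at about (0.596,-0.203) with yaw about -5°, and the tank at (0.388,-0.211). The hose is raised, from z≈0.14 to 0.36, so I'll cross it high up, close to its low end, and then probe.

```bash
cat >> h.py <<'E'
from scipy.spatial.transform import Rotation as Ro
np.set_printoptions(precision=4,suppress=True)
C=np.array([.5963,-.2026,.06]);A=np.radians(-5.1)
ex=np.array([np.cos(A),np.sin(A),0]);ey=np.array([-np.sin(A),np.cos(A),0])
def tool(ydir,tilt=0):   # tool down, y along ydir, tilted about tool y (rad)
    y=np.array(ydir,float);y/=np.linalg.norm(y);z=np.array([0,0,-1.]);M=np.c_[np.cross(y,z),y,z]
    return (Ro.from_matrix(M)*Ro.from_euler("y",tilt)).as_rotvec()
def P(y,z,x=0): return C+ex*x+ey*y+[0,0,z-.06]
def F(): return np.array(bot.current_contact_force())
E
python3 - <<'E'
from h import *
bot.set_gripper(0,10)
p=np.array(bot.current_ee_pos())
bot.line_to([.10,-.40,.45],max_speed=.3);print(bot.current_clock(),F())
for s in(1,-1):print(s,bot.inverse_kinematics(P(-105/1e3,.1),tool(s*ex)))
y=ex if (lambda a,b:abs(a[5])<abs(b[5]))(bot.inverse_kinematics(P(-.105,.1),tool(ex)),bot.inverse_kinematics(P(-.105,.1),tool(-ex))) else -ex
bot.goto([.33,-.20,.45],tool(y));print(bot.current_clock(),F())
bot.goto(P(-.105,.10),tool(y));print(bot.current_clock())
bot.line_to(P(-.105,.064));f0=F()[2];print(bot.current_clock(),f0)
for z in np.arange(.0625,.0545,-.001):
    bot.line_to(P(-.105,z),max_speed=.05);f=F()[2]-f0
    print(round(z,4),bot.current_ee_pos()[2],f,bot.current_clock())
    if f>2.5:break
bot.line_to(P(-.105,.066))
print(y,bot.current_clock())
E
```

```text
2.7917 [ 0.0173  0.5324 -0.2241]
1 [-0.6641  0.4799  1.4308 -0.      1.2309 -0.5751]
-1 [-0.6641  0.4799  1.4308 -0.      1.2309  2.5665]
3.9583 [-0.6404  0.2065 -0.3669]
5.6
5.9917 0.9887940834424644
0.0625 0.06367845463825027 -0.7340111369453296 6.2417
0.0615 0.06160301882734129 -1.6441507241759872 6.4917
0.0605 0.06037503298081752 -0.9048649888116914 6.7417
0.0595 0.059562771739945716 -0.10204164277777794 6.9917
0.0585 0.058753935159244416 0.06448976597588518 7.2417
0.0575 0.05778167113840549 0.6736522253852681 7.4917
0.0565 0.056771760126354764 1.969057349256063 7.7417
0.0555 0.0558025066444212 2.794329984773969 7.9917
[ 0.996  -0.0889  0.    ] 8.2417
```

```bash
python3 - <<'E'
from h import *
R=tool(ex)
for y in(-.07,-.035,0,.035,.07,.105):
    bot.line_to(P(y,.066),R,max_speed=.12);bot.line_to(P(y,.062));bot.hold(.25);f0=F()[2];L=[]
    for z in(.0592,.0586,.058,.0572,.0564,.0558):
        bot.line_to(P(y,z),max_speed=.05);bot.hold(.1);f=F()[2]-f0;L.append(f)
        if f>3.5:break
    bot.line_to(P(y,.066))
    print(y,np.round(L,2),bot.current_clock(),flush=True)
    if f>3.5 and z>.057:break
E
```

```text
-0.07 [-0.03  4.49] 10.1333
```

```bash
python3 - <<'E'
from h import *
R=tool(ex,np.radians(15));M=Ro.from_rotvec(R)
e=min((M.apply([s*.01,0,0]) for s in(1,-1)),key=lambda v:v[2]);print(e)
def Q(y,z): return P(y,z)-e
bot.line_to(Q(-.088,.07),R,max_speed=.1)
for y in(-.088,-.072,-.056,-.040,-.024):
    bot.line_to(Q(y,.068),max_speed=.12);bot.line_to(Q(y,.062));bot.hold(.25);f0=F()[2];L=[]
    for z in(.0592,.0586,.058,.0574,.0568):
        bot.line_to(Q(y,z),max_speed=.05);bot.hold(.12);f=F()[2]-f0;L.append(f)
        if f>4:break
    bot.line_to(Q(y,.068))
    print(y,np.round(L,2),bot.current_clock(),flush=True)
E
```

```text
[-0.0009 -0.0096 -0.0026]
-0.088 [2.35 4.3 ] 12.275
-0.072 [0.49 2.7  4.85] 14.4083
-0.056 [0.39 2.49 5.86] 16.5417
-0.04 [-1.08 -0.14  0.78 -0.28  0.93] 19.4083
-0.024 [0.53 0.09 1.44 1.49 1.83] 22.275
```

```bash
python3 - <<'E'
from h import *
p=np.array(bot.current_ee_pos());bot.line_to(p+[0,0,.1],max_speed=.25)
T=np.array([.388,-.2115])
c=[(tool(np.array([.22,-.98,0])*s)) for s in(1,-1)]
k=[bot.inverse_kinematics([*T,.2],r) for r in c];print([q[5] for q in k])
R=c[int(np.argmin([abs(q[5]) for q in k]))]
bot.goto([*T,.2],R);bot.set_gripper(1.0,30)
bot.line_to([*T,.13],max_speed=.2)
im=bot.read_camera("scene")["pixels"];cv2.imwrite("pics/pre.png",cv2.resize(im[80:280,100:340],None,fx=2.5,fy=2.5))
print(bot.current_clock(),F(),bot.current_ee_pos())
E
```

```text
[np.float64(0.5761193108452503), np.float64(-2.5654733427445424)]
25.8417 [1.2596 0.4555 0.759 ] [ 0.3887 -0.2122  0.1313]
```

View pics/pre.png

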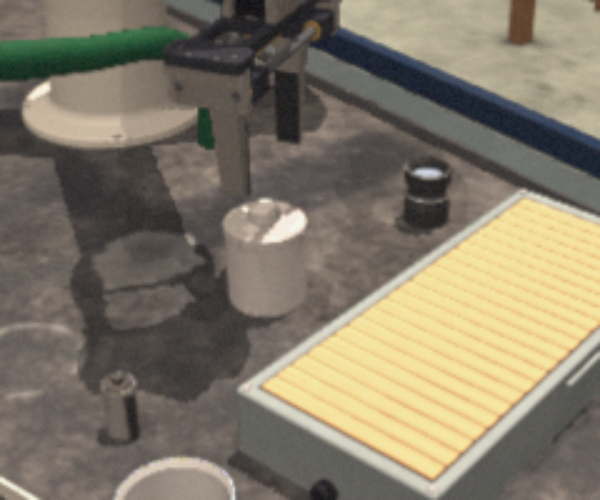

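```bash
python3 - <<'E'
from h import *
T=np.array([.388,-.2115])
bot.line_to([*T,.041],max_speed=.12);bot.hold(.2);print("low",bot.current_ee_pos(),F())
bot.set_gripper(0,30);print(bot.current_opening(),bot.current_grip_force(),F(),bot.current_ee_pos())
bot.line_to([*T,.15],max_speed=.12);bot.hold(.2);print(bot.current_opening(),bot.current_grip_force(),F(),bot.current_clock())
t=P(-.072,.15);bot.line_to(t,max_speed=.15);bot.hold(.3)
print(bot.current_ee_pos(),t,F(),bot.current_clock())
c=bot.read_camera("scene");a=c["pixels"][100:340,130:400];cv2.imwrite("pics/over.png",cv2.resize(a,None,fx=2.2,fy=2.2))
cv2.imwrite("pics/overtop.png",bot.read_camera("top")["pixels"])
E
```

```text
low [ 0.3885 -0.212   0.0418] [-0.3192  0.6078  0.1685]
0.754728018332098 30.000530183315277 [0.0478 2.027  3.4784] [ 0.3879 -0.2112  0.0411]
0.7534774285863978 29.999236464500427 [-0.3358 -0.7151 -4.6071] 28.6583
[ 0.5898 -0.2743  0.1502] [ 0.5899 -0.2743  0.15  ] [-0.1147  0.1612 -5.0657] 30.5167
```

View pics/over.png

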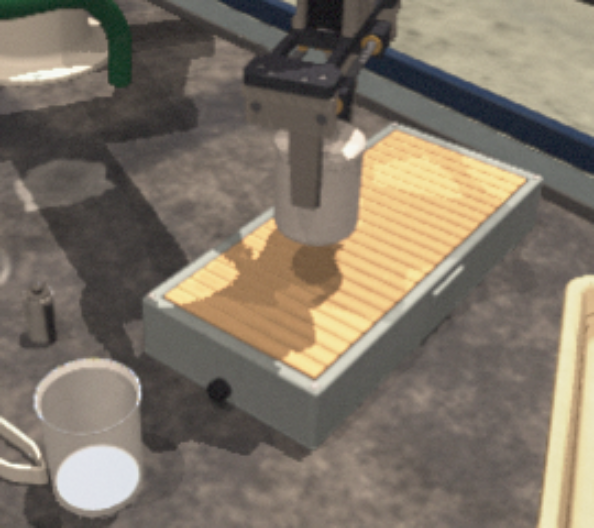

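The tank hangs upright in the fingers over the cover, with its foot at about (318,240) in the crop. Now I'll lower it in small steps until the cover carries the weight.

```bash
python3 - <<'E'
from h import *
y=-.072
bot.line_to(P(y,.106),max_speed=.08);bot.line_to(P(y,.103),max_speed=.02);bot.hold(.3);f0=F()[2]
for z in np.arange(.1015,.0965,-.0005):
    bot.line_to(P(y,z),max_speed=.01);bot.hold(.1);f=F()[2]-f0;print(round(z,4),round(f,2))
    if f>4.8:break
bot.hold(.2);print(F()-[0,0,f0],bot.current_ee_pos(),bot.current_ft_torque(),bot.current_clock())
bot.set_gripper(1.0);bot.hold(.3);print(F(),bot.current_opening())
p=np.array(bot.current_ee_pos())
bot.line_to(p+[0,0,.12],max_speed=.12)
q=p+[-.10,.05,.20];bot.line_to(q,max_speed=.25);bot.hold(.3)
print(F(),bot.current_ee_pos(),bot.current_clock())
S=bot.read_camera("scene");T=bot.read_camera("top")
print("expected cap",px(T,P(y,.151)),px(S,P(y,.151)))
a=cv2.resize(S["pixels"][80:300,170:400],(400,383));b=cv2.resize(T["pixels"][90:290,150:360],(400,383))
cv2.imwrite("pics/end.png",np.hstack([a,b]))
E
```

```text
0.1015 0.29
0.101 0.52
0.1005 1.57
0.1 3.03
0.0995 4.79
0.099 7.37
[-1.0266  0.6853  8.1328] [ 0.59   -0.2744  0.0993] [0.3238 0.3091 0.0079] 34.2667
[-0.1056  0.1582 -0.3001] 1.000155558568794
[ 0.0546 -0.2775  0.5035] [ 0.49   -0.2244  0.2979] 37.225
expected cap [284.9165 146.0663] [276.3819 180.8393]
```

View pics/end.png

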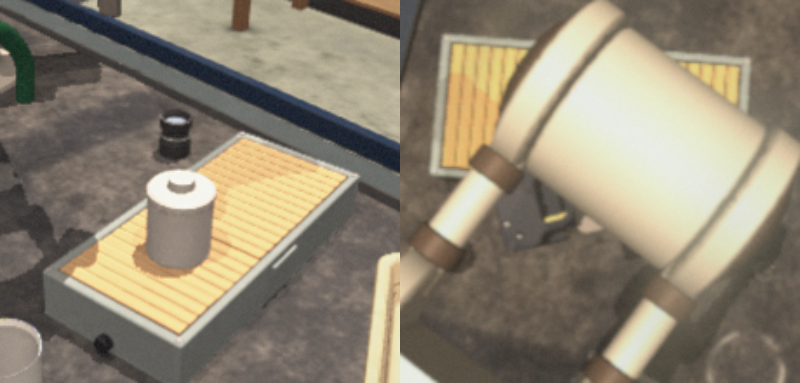

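The tank stands upright on the cover and the arm is clear of it. The arm hides it in the top view, so I'll swing aside and check the placement from above.

```bash
python3 - <<'E'
from h import *
q=np.array(bot.current_joints());q[0]+=1.0;bot.set_joints(q);print(bot.current_clock())
T=bot.read_camera("top");S=bot.read_camera("scene")
for n,z in(("cap",.150),):print(px(T,P(-.072,z)),px(S,P(-.072,z)))
a=cv2.resize(T["pixels"][95:265,150:360],None,fx=3.6,fy=3.5,interpolation=cv2.INTER_CUBIC);cv2.imwrite("pics/end2.png",a)
E
```

```text
39.2
[284.8737 146.1465] [276.3545 181.3303]
```

View pics/end2.png

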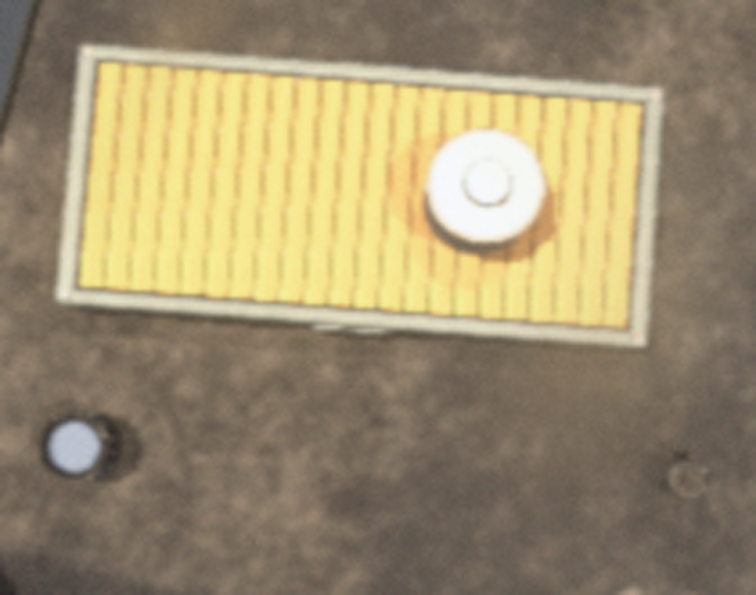

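In the top view the cap is at (488,182), within about 1 mm of the target. The loupe and cassette are where they were.

```bash
python3 -c "
from workcell import bot
print(bot.job_done(),bot.current_clock())"
```

```text
the job is handed in; nothing more can be done
the job is handed in; nothing more can be done
```

I handed the job in at about 39 s: the tank stands upright on the cover, let go, midway along the slats and centred over the bearer I felt at y ≈ −72 mm (±6 mm); the strongest press I read while probing was about 6 N, and the loupe and cassette were not touched.

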